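# Nip a split block in the curing jig and lock the cam stop

### The arm

A 7-joint arm with a two-finger parallel gripper is mounted at the origin on the work surface. World frame = base frame: x ahead of the robot, y to its left, z up, the work surface at z = 0. Lengths are in m, angles in rad, forces in N, time in s.
With the tool pointing down it reaches from about 0.425 to 0.95 m from the base axis. Payload 4.7 kg.
Tool frame: the origin (TCP) lies between the finger pads; the fingertips stand 25 mm ahead of it and the grasp point (between the pads) lies 6 mm ahead of it; z points along the fingers, y is the line along which they close (so a half turn about z gives the same grasp; the last joint's range is limited). The gripper opens to 85 mm and grips with 20 to 120 N. Pads are 22 mm wide; open, the fingers measure 114 mm over their backs; the gripper's body (76 mm by 85 mm) begins 54 mm behind the grasp point. The pads swing forward as they close: fully open they stand 13 mm farther back than shut.
Start: joints at [-0.029, 0.469, -0.049, 1.532, 0.024, 1.141, -0.082], TCP at [0.675, 0, 0.256] pointing down, gripper open.
Joint ranges: [-2.59, 2.59], [-0.33, 1.99], [-1.39, 1.29], [0.1, 2.45], [-1.04, 4.18], [0.21, 1.99], [-2.66, 2.66]. Speed limits (rad/s): [2.57, 2.57, 3.14, 3.14, 3.14, 3.14, 3.14].

### API

Orientations are given as a 3x3 rotation matrix whose columns are the frame's x, y, z axes.
In Python, from rig import * gives the robot as it stands. Calls block until the motion is done:
- movep(position, orientation): joint-space move of the TCP to a pose.
- move_l(position, attitude=None, feed=0.15, until_force=None): straight line of the TCP; attitude=None keeps the orientation; feed is the mean speed in m/s. With until_force (N) it stops when the force on the tool has changed by that much, and returns True; else False.
- move_joints(angles): joint-space move.
- command_gripper(opening, newtons=None): finger opening in m; newtons is the grip in N (None keeps the last); returns when the fingers have stopped.
- sleep(seconds).
- inverse_kinematics(position, orientation): joint angles nearest the present ones, or None.
- sense(): the state.
- camera(name): name is "scene" or "side" or "wrist"; returns (picture, depth): 384x512x3 uint8, red, green, blue; 384x512 float32, m along the optical axis (not along the pixel's ray), 0 where there is no reading.
- camera_params(name): a dict with "K" (3x3 intrinsics, pixels), "dist" ([k1, k2, p1, p2, k3] as OpenCV has them; the pictures are not rectified), "position" and "rotation" of the camera in the world; the wrist camera has in their place "tool_from_camera" (4x4, takes a point from camera to tool coordinates, whose origin is the TCP and whose axes are the flange's). Camera axes: x right, y down, z forward; pixel columns grow to the right and rows downward; lengths in m; the calibration is good to about 2 mm. A picture is of the moment at which its call begins: read the wrist's pose just before it. camera_params takes no time and is no camera call.
A pose or a line that the arm cannot do raises Unreachable and nothing moves.
- finish_job(): hands the job in; it is judged then, once.
The state is a dict: "time_s": time; "joint_pos": joint angles; "qd": joint speeds; "joint_efforts": joint torques, N m; "position": TCP position; "tcp_rot": TCP orientation; "wrist_force": force on the tool from outside, world axes, zero at the start; "ft_torque": the same for the moment, N m; "finger_gap": finger opening in m; "gripper_force": force on a finger pad.
Only numpy, scipy, OpenCV 4.12 (cv2) and the standard library are available. Lean on these libraries where they do the work, as an engineer would, in place of code of your own. Each camera call takes 0.05 s, during which the arm holds its last target. There are 200 camera calls.

### The job

Put the aluminium split block in the curing jig: stand it gently on the middle of the rail, between the fixed end stop and the sliding stop, with its shaft across the rail. Then slide the stop up until the block is held snugly, with no gap, between the two stops, and flip the cam lever right over and down so that the stop is locked. Leave the other things on the bench where they are.

Things in the scene. Friction and masses are not known exactly. Their poses are not given: they have to be found in the camera images.
- block: Split block of two bare aluminium halves bolted round a steel shaft, upright on the bench left or right of the jig. 60 (own x) x 50 (own y) x 46 mm high; origin: centre of its underside. The 25 mm shaft lies along own x, 23 mm up, and sticks out 35 mm from the -x side only. 0.66 kg, centre of mass 9 mm from the origin to -x. Grip it across the 50 mm; its plain y faces bear on the stops, either way round.
- shaft_end (a point): Centre of the free end of the block's shaft, 65 mm from the block's origin along its -x, 23 mm above its underside.
- jig: Curing jig screwed to the bench: base plate 130 (x) x 384 (y) x 10 mm with a steel T-rail along y. Origin: centre of the base's underside; x across the rail, -x roughly towards the robot (turned up to 0.3 rad), y along the rail to the end stop. Flat rail top: 70 mm wide (x -35 to 35), 360 mm long, 32 mm above the bench. The block stands on it, within 15 mm of its middle line.
- end_face (a point): Centre of the bearing face of the fixed end stop: an aluminium plate 74 mm wide and 48 mm high standing on the rail top at its +y end. The face looks to the jig's -y and lies at y = 150 mm, 55 mm above the bench, in the jig's frame.
- stop (a joint): Travel of the sliding stop along the rail, m, growing towards the end stop (jig +y). Gap between the two bearing faces = 0.195 m minus this, so 0.145 with the 50 mm block held without play. Starts at 0 to 0.04. Lever open: about 3 N moves it, 3 to 5 N more when it pushes the block, and it stays where left. Lever down: clamped.
- stop_face (a point): Centre of the sliding stop's bearing face (74 mm wide, 47 mm high, 23 mm above the rail top), looking to the jig's +y. The stop is an aluminium saddle round the rail, 84 mm wide, that reaches 100 mm back (-y) from this face; its top is 14 mm above the rail top.
- stop_tab (a point): Middle of the top edge of the sliding stop's upright rear tab: 50 mm wide (x), 14 mm thick (y), 30 mm high above the saddle; its top is 76 mm above the bench. It is the rear end of the saddle, its middle 93 mm behind the bearing face. Push it from behind or pinch it to slide the stop.
- lever (a joint): Cam lever angle, rad. 0 = open, leaning 25 degrees past upright to the jig's +x; 0.436 = upright; it swings over the top to the jig's -x and down; 1.867 = fully down (its limit) over the -x side of the rail, free end 8 degrees above level. Starts at 0 to 0.25, stays where left. The cam bites from 1.15 (push with up to 15 N at the grip) and locks beyond its dead centre at 1.70.
- cam_pin (a point): Centre of the cam lever's pin, on the middle line of the saddle, 41 mm behind the bearing face and 17 mm above the rail top (49 mm above the bench). The pin's axis runs along the rail (jig y), so the lever swings across the rail.
- lever_grip (a point): Point in the middle of the lever's black grip, 68 mm from the pin. The grip is 18 mm wide along the rail, 14 mm thick, 42 mm long and ends 87 mm from the pin; while the lever is open its free end stands up to 136 mm above the bench, in the way of things carried low over the jig.
- tape: Roll of yellow tape, 110 mm across, 48 mm high, lying flat left or right of the jig (it swaps places with the block). To be left alone; origin at the centre of its underside.
- tin_neck: Small tin with a screw neck, 68 mm across, 96 mm high, beyond the jig. To be left alone; origin at the centre of its underside.
- tub: Flat round tub, 132 mm across, 54 mm high, beyond the jig. To be left alone; origin at the centre of its underside.
- beaker: Glass beaker, 76 mm across, 70 mm high, right of the jig. To be left alone; origin at the centre of its underside.
- knife: Filling knife lying flat between robot and jig, 270 mm long. To be left alone; origin at the centre of its underside.
There are look-alikes about, which are no part of the job. Leave any green or red look-alike of the block alone.

How it is judged:
By the outcome, as a careful person would: the job done as asked, in the order asked, and still so for the second after the job is handed in, with the robot touching nothing.
It also fails if it takes over 69 s, if anything falls off the work surface, if the arm or the gripper's body presses on something with over 40 N, if the wrist force passes 120 N, or if a joint passes its speed limit or range.

## Working session

There is one attempt and no reset: what is moved stays moved. The work goes in short steps, each a Python script; the robot and the scene stay as the last script left them, time stands still between calls to the robot, and variables do not carry over. Pictures are saved under pics/ and viewed, at most 10 in all, crops included, and the job is handed in when it is done.

```bash
ls; mkdir -p pics
cat > h.py <<'E'
from rig import *
import numpy as np, cv2
def grab(name):
    s=sense(); im,d=camera(name); p=camera_params(name)
    K=np.array(p["K"]);dist=np.array(p["dist"],float)
    if "position" in p: R=np.array(p["rotation"]);t=np.array(p["position"])
    else:
        T=np.array(p["tool_from_camera"]);Rt=np.array(s["tcp_rot"])
        R=Rt@T[:3,:3];t=np.array(s["position"])+Rt@T[:3,3]
    return dict(im=im,d=d,K=K,dist=dist,R=R,t=t)
def save(c,fn,crop=None,k=1):
    im=c["im"]
    if crop: u0,v0,u1,v1=crop; im=im[v0:v1,u0:u1]
    cv2.imwrite("pics/"+fn,cv2.resize(im[:,:,::-1],None,fx=k,fy=k))
def ray(c,uv):
    n=cv2.undistortPoints(np.array(uv,float).reshape(-1,1,2),c["K"],c["dist"]).reshape(-1,2)
    return np.c_[n,np.ones(len(n))]@c["R"].T
def onplane(c,uv,z):
    r=ray(c,uv); return c["t"]+r*((z-c["t"][2])/r[:,2])[:,None]
def pts(c):
    h,w=c["d"].shape
    uv=np.stack(np.meshgrid(np.arange(w),np.arange(h)),-1).reshape(-1,2)
    return (c["t"]+ray(c,uv)*c["d"].reshape(-1,1)).reshape(h,w,3)
def R_down(yaw): # tool y axis at angle yaw in world, z down
    y=np.array([np.cos(yaw),np.sin(yaw),0]);z=np.array([0,0,-1.]);return np.c_[np.cross(y,z),y,z]
E
python3 - <<'E'
from h import *
a=grab("scene");b=grab("side")
save(a,"scene0.png",k=1.5);save(b,"side0.png",k=1.5)
for c in(a,b):print(c["t"],c["R"][:,2],(c["d"]>0).mean())
print(sense()["tcp_rot"],sense()["time_s"])
E
```

```text
pics
[1.10715698 0.27224515 0.91331934] [-0.54570695 -0.20556637 -0.81237085] 0.9960225423177084
[-0.05860511  0.90398786  1.15672477] [ 0.41386713 -0.56063254 -0.71722044] 0.9960784912109375
[[-4.80853405e-05  9.99998415e-01 -1.77959229e-03]
 [ 9.99999996e-01  4.79550275e-05 -7.32689523e-05]
 [-7.31834958e-05 -1.77959580e-03 -9.99998414e-01]] 0.1
```

View pics/scene0.png

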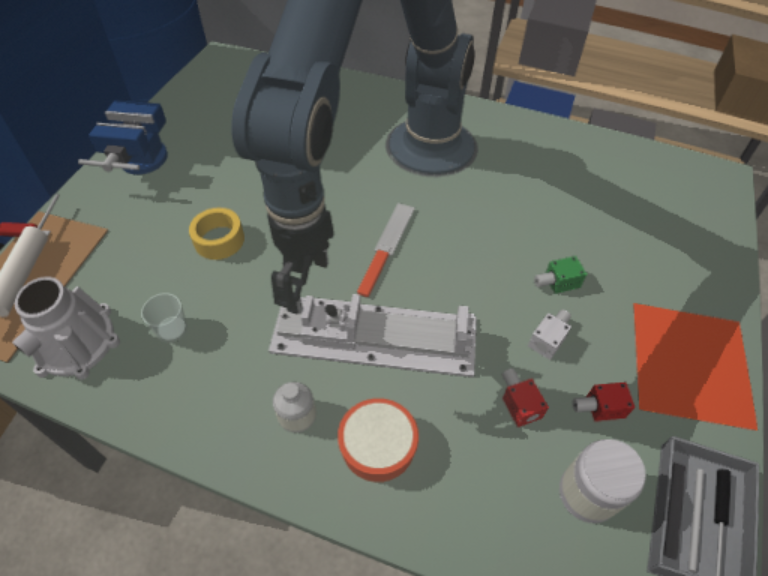

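View pics/side0.png

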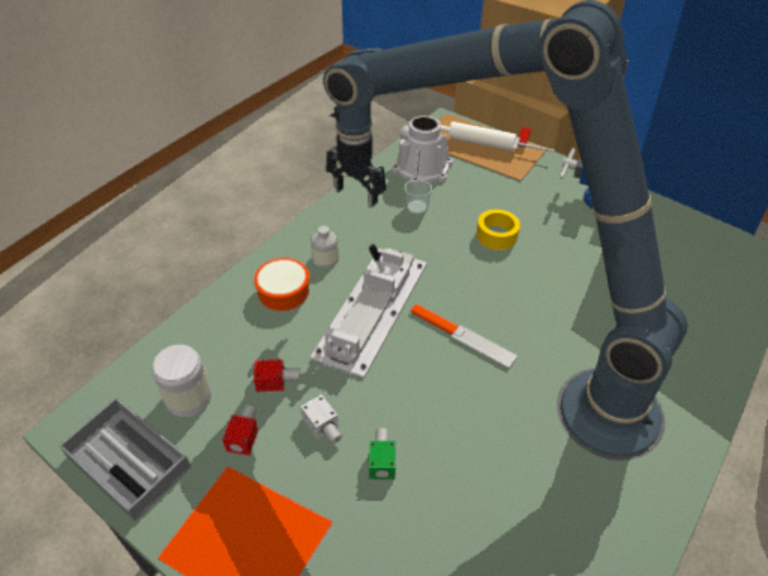

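Candidates for the block (1.5x scene px): the bare aluminium one at (551,335), red at (525,402) and (610,402), green at (566,273). I choose the bare aluminium one; in the side view it is at (320,412). The jig runs from (275,330) to (475,345), with its sliding stop and black lever at the left, near (333,312).

Run:
```python
from h import *
a=grab("scene");b=grab("side")
k=[c["im"][v0:v1,u0:u1] for c,(u0,v0,u1,v1) in((a,(340,165,425,275)),(b,(190,250,275,360)))]
cv2.imwrite("pics/crop1.png",cv2.resize(np.hstack(k)[:,:,::-1],None,fx=4,fy=4,interpolation=cv2.INTER_CUBIC))
for n,c,seed,jb in(("scene",a,(367,223),(175,190,325,255)),("side",b,(213,275),(205,160,290,252))):
    P=pts(c);sat=cv2.cvtColor(c["im"],cv2.COLOR_RGB2HSV)[:,:,1]
    c0=onplane(c,[seed],.046)[0]
    m=(np.linalg.norm(P[:,:,:2]-c0[:2],axis=2)<.09)&(P[:,:,2]>.012)&(sat<60)
    t=m&(P[:,:,2]>.041)
    q=P[t]; r=cv2.minAreaRect(q[:,:2].astype(np.float32))
    print(n,"seed",c0,"top n",t.sum(),"z",np.median(q[:,2]),"rect",r,"all mean",P[m].mean(0), "far", P[m][np.argmax(np.linalg.norm(P[m][:,:2]-r[0],axis=1))])
    u0,v0,u1,v1=jb;Q=P[v0:v1,u0:u1].reshape(-1,3);S=sat[v0:v1,u0:u1].ravel()
    base=Q[(Q[:,2]>.005)&(Q[:,2]<.085)&(S<60)]
    print(" jig all",cv2.minAreaRect(base[:,:2].astype(np.float32)))
    h=np.histogram(base[:,2],bins=np.arange(0,.09,.004));print(h[0])
    rt=base[(abs(base[:,2]-.032)<.003)];print(" rail",len(rt),cv2.minAreaRect(rt[:,:2].astype(np.float32)))
```

```text
scene seed [0.48721489 0.38196221 0.046     ] top n 345 z 0.0459131806001315 rect ((0.4762457013130188, 0.3818823993206024), (0.051266953349113464, 0.06335601955652237), 73.57038116455078) all mean [0.47719684 0.38266542 0.03986679] far [0.41658661 0.41316033 0.02354759]
 jig all ((0.5673220157623291, 0.06634120643138885), (0.1890615075826645, 0.38278985023498535), 13.273249626159668)
[   0  229 1383  296   58   86   98  775  926   60   78  393  113   57
   63   56   52   52   82  166  156    0]
 rail 1562 ((0.5825574994087219, 0.06832148134708405), (0.07906877249479294, 0.35628172755241394), 13.663914680480957)
side seed [0.46643594 0.38332866 0.046     ] top n 273 z 0.04494797732372113 rect ((0.47293055057525635, 0.37935876846313477), (0.04954880103468895, 0.06200673431158066), 71.51898193359375) all mean [0.45968399 0.38702325 0.03789296] far [0.40809099 0.3953253  0.02915715]
 jig all ((0.5812855958938599, 0.0509311705827713), (0.3192306160926819, 0.433608740568161), 38.18056869506836)
[  0 433 566 192  56  57 211 448 211  81 142 146  83  63  89  78  81 100
  94 104  61   5]
 rail 535 ((0.581705629825592, 0.05924603343009949), (0.24621836841106415, 0.35813528299331665), 47.094661712646484)
```

View pics/crop1.png

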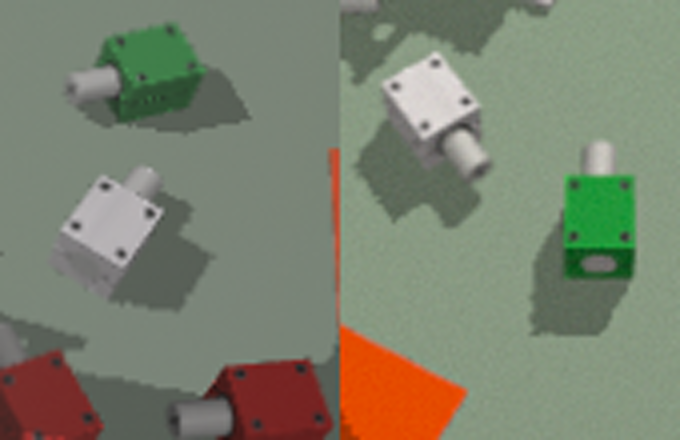

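The crop shows a bare grey split block with a plain steel shaft, at (110,220) left and (432,95) right; the green and red ones are only look-alikes. Block about (0.475,0.381), shaft pointing to about 163°. The jig's x axis is about 13.5°. Next, wrist views of both from close by.

Run:
```python
from h import *
import pickle
out={}
for n,p,yaw in(("jig",(0.56,0.03,.36),np.radians(13.5-0)),("block",(0.44,0.37,.26),np.radians(-17.5))):
    try: movep(np.array(p),R_down(yaw))
    except Exception as e: print(n,repr(e)); continue
    c=grab("wrist"); out[n]=c; print(n,sense()["position"],c["t"],c["R"][:,2],sense()["joint_pos"],sense()["time_s"])
pickle.dump(out,open("w.pkl","wb"))
cv2.imwrite("pics/w1.png",np.hstack([cv2.resize(c["im"],(400,300)) for c in out.values()])[:,:,::-1])
```

```text
jig [0.56043406 0.02920094 0.35844379] [0.54228312 0.10259562 0.47709703] [ 0.06998412 -0.28910721 -0.95473517] [-0.02956331  0.21395704 -0.1181542   1.66168682  0.0264866   1.26941776
  0.08097573] 0.925
block [0.44134934 0.36879538 0.25983768] [0.46371156 0.4406675  0.37734754] [-0.0884702  -0.28387505 -0.95477117] [-0.53695009  0.32064789 -0.29387183  1.75944533  0.10463716  1.07692802
 -1.1743408 ] 2.375
```

View pics/w1.png

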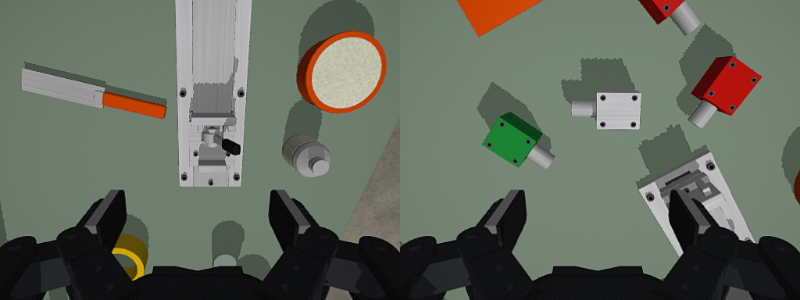

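The left wrist picture shows the jig with the stop at (212,110) and the black lever at (228,147). The right one shows the aluminium block at (618,110), shaft to the left, and the jig's end-stop end at (690,185). Now the numbers.

Run:
```python
from h import *
import pickle
W=pickle.load(open("w.pkl","rb"))
c=W["block"];P=pts(c);hsv=cv2.cvtColor(c["im"],cv2.COLOR_RGB2HSV)
m=(np.linalg.norm(P[:,:,:2]-[.474,.381],axis=2)<.085)&(hsv[:,:,1]<70)&(c["d"]>0)
t=m&(abs(P[:,:,2]-.046)<.004)
q=P[t];print("block top",t.sum(),np.median(q[:,2]),cv2.minAreaRect(q[:,:2].astype(np.float32)))
# contour of the top mask, cast on z=.046
cn=max(cv2.findContours(t.astype(np.uint8),0,1)[0],key=cv2.contourArea)
print(" ray",cv2.minAreaRect(onplane(c,cn.reshape(-1,2),.046)[:,:2].astype(np.float32)))
f=P[m&(P[:,:,2]>.015)&(P[:,:,2]<.04)];d=f[np.argmax(np.linalg.norm(f[:,:2]-[.474,.381],axis=1))];print(" shaft far",d)
# jig
c=W["jig"];Pj=pts(c);h2=cv2.cvtColor(c["im"],cv2.COLOR_RGB2HSV)
ok=(np.linalg.norm(Pj[:,:,:2]-[.57,.06],axis=2)<.25)&(h2[:,:,1]<70)&(c["d"]>0)
ok[250:]=False
for nm,lo,hi in(("base",.006,.014),("rail",.029,.035)):
    s=ok&(Pj[:,:,2]>lo)&(Pj[:,:,2]<hi); s=cv2.morphologyEx(s.astype(np.uint8),cv2.MORPH_OPEN,np.ones((2,2)))>0
    q=Pj[s];print(nm,s.sum(),np.median(q[:,2]),cv2.minAreaRect(q[:,:2].astype(np.float32)))
ok2=(np.linalg.norm(P[:,:,:2]-[.54,.2],axis=2)<.12)&(hsv[:,:,1]<70)&(P[:,:,2]>.006)
ok2[300:]=False
a=np.radians(13.5);R=np.array([[np.cos(a),-np.sin(a)],[np.sin(a),np.cos(a)]]);o=np.array([.5825,.0683])
for nm,PP,mk in(("jig",Pj,ok),("blk",P,ok2)):
    for lo,hi in((.006,.014),(.029,.035),(.043,.049),(.073,.085),(.1,.15)):
        s=mk&(PP[:,:,2]>lo)&(PP[:,:,2]<hi);
        if nm=="jig" and lo==.1: s=(PP[:,:,2]>lo)&(PP[:,:,2]<hi)&(np.linalg.norm(PP[:,:,:2]-[.6,0],axis=2)<.1)
        q=(PP[s][:,:2]-o)@R
        if len(q)>20:
            print(nm,lo,len(q),"x",np.percentile(q[:,0],[1,50,99]).round(4),"y",np.percentile(q[:,1],[1,50,99]).round(4)); 
            if lo==.073: print(np.histogram(q[:,1],bins=np.arange(-.2,.2,.01))[0])
```

```text
block top 2656 0.04607837985326185 ((0.475138783454895, 0.38137921690940857), (0.04917079582810402, 0.059779342263936996), 72.36328887939453)
 ray ((0.47507962584495544, 0.3815430700778961), (0.048718832433223724, 0.05960032716393471), 72.411376953125)
 shaft far [0.41549528 0.40867013 0.02971895]
base 9216 0.010066596669021294 ((0.5638395547866821, 0.02356177568435669), (0.3706384599208832, 0.3627247214317322), 47.53089904785156)
rail 8519 0.032090959030303956 ((0.6445680856704712, 0.06272554397583008), (0.20906372368335724, 0.3490297794342041), 16.310937881469727)
jig 0.006 9230 x [-0.2592 -0.0463  0.0607] y [-0.1851  0.015   0.1516]
jig 0.029 8523 x [-0.0384 -0.0039  0.0355] y [-0.1753  0.0554  0.1474]
jig 0.043 1948 x [-0.046  -0.0125  0.1652] y [-0.1288 -0.0946 -0.0308]
jig 0.073 1414 x [-0.0392  0.0072  0.1914] y [-0.1306 -0.0941 -0.0307]
[  0   0   0   0   0   0  18 279 167 124 149   1  25  28   0 169 454   0
   0   0   0   0   0   0   0   0   0   0   0   0   0   0   0   0   0   0
   0   0   0]
jig 0.1 336 x [0.0099 0.0209 0.0331] y [-0.0795 -0.0692 -0.0625]
blk 0.006 3841 x [-0.0677  0.0302  0.0604] y [0.037  0.1506 0.1931]
blk 0.029 551 x [-0.0355  0.0207  0.0311] y [0.0635 0.1013 0.1815]
blk 0.043 401 x [-0.0399  0.0063  0.0326] y [0.168  0.1771 0.1815]
blk 0.073 583 x [0.0036 0.018  0.032 ] y [0.1509 0.1644 0.1795]
[  0   0   0   0   0   0   0   0   0   0   0   0   0   0   0   0   0   0
   0   0   0   0   0   0   0   0   0   0   0   0   0   0   0   0   1 190
 328  60   4]
```

Run:
```python
from h import *
import pickle
W=pickle.load(open("w.pkl","rb"));c=W["jig"];P=pts(c)
a=np.radians(13.5);R=np.array([[np.cos(a),-np.sin(a)],[np.sin(a),np.cos(a)]]);o=np.array([.5825,.0683])
for nm,z,xl in(("rail",.032,.05),("base",.010,.08)):
    s=(abs(P[:,:,2]-z)<.003)&(c["d"]>0);q=(P[s][:,:2]-o)@R;q=q[abs(q[:,0])<xl]
    L=[];
    for y in np.arange(-.02,.14,.01):
        x=q[(q[:,1]>=y)&(q[:,1]<y+.01),0]
        L.append((y+.005,x.min(),x.max()))
    L=np.array(L);print(nm,np.median(L[:,1:],0),"slopes",np.polyfit(L[:,0],L[:,1],1),np.polyfit(L[:,0],L[:,2],1))
R72=R_down(np.radians(72.4));ux=np.array([np.cos(np.radians(-17.6)),np.sin(np.radians(-17.6)),0])
g=np.array([.4751,.3814,0])-.006*ux
command_gripper(.085,60)
movep(g+[0,0,.14],R72); move_l(g+[0,0,.033],feed=.12)
s=sense();print(s["position"],s["wrist_force"])
command_gripper(.03,60);s=sense();print("gap",s["finger_gap"],s["gripper_force"],s["wrist_force"],s["position"])
move_l(g+[0,0,.2],feed=.15)
s=sense();print("gap",s["finger_gap"],s["wrist_force"],s["ft_torque"],s["position"],s["time_s"])
cc=grab("side");save(cc,"side1.png",(150,150,350,330),3)
```

```text
rail [-0.03834289  0.03050555] slopes [ 0.00024791 -0.0384652 ] [0.00203512 0.03039814]
base [-0.06846547  0.06040551] slopes [ 0.00158469 -0.0685383 ] [0.00026226 0.06036386]
[0.4697864  0.38376594 0.03375747] [0.6910301 0.194134  0.4122689]
gap 0.04913824521369581 64.62627958506346 [-0.91065212 -1.05099838  4.959165  ] [0.46979549 0.38344184 0.03383822]
gap 0.049672010155789016 [-0.12718923 -0.53656848 -6.52394886] [ 0.00335065 -0.04571352  0.00138434] [0.46884443 0.38252148 0.1986509 ] 6.575
```

View pics/side1.png

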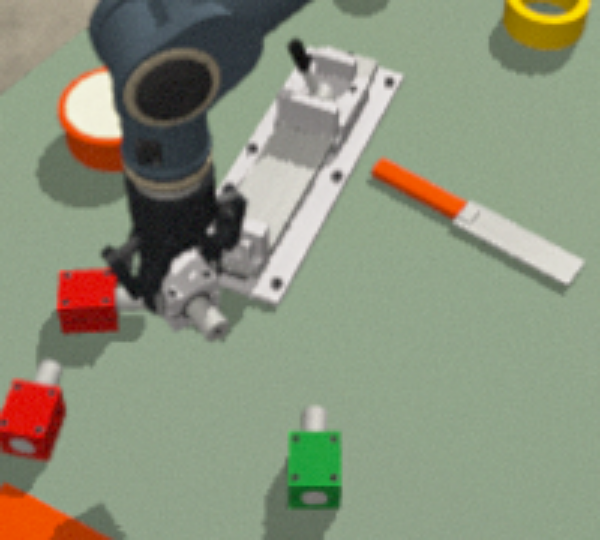

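The aluminium block is held square in the gripper at (200,300); the look-alikes are untouched. Placing it on the rail.

```bash
cat >> h.py <<'E'
JA=np.radians(13.5);JR=np.array([[np.cos(JA),-np.sin(JA),0],[np.sin(JA),np.cos(JA),0],[0,0,1]])
JO=np.array([.5825,.0683,0])+JR@[-.0039,.0007,0]
def J(x,y,z): return JO+JR@[x,y,z]
def inv(p): return JR.T@(np.array(p)-JO)
RY=R_down(JA+np.pi/2); RX=R_down(JA)
E
python3 - <<'E'
from h import *
movep(J(-.006,.07,.20),RY)
print(inv(sense()["position"]),sense()["joint_pos"])
move_l(J(-.006,.07,.078),feed=.1); sleep(.3)
s=sense();print(inv(s["position"]),s["wrist_force"])
r=move_l(J(-.006,.07,.060),feed=.015,until_force=3)
s=sense();print(r,inv(s["position"]),s["wrist_force"],s["time_s"])
a=grab("scene");save(a,"sc2.png",(170,150,340,270),4)
E
```

```text
[-0.00600894  0.07175858  0.20001467] [ 0.20162715  0.44278839 -0.6754936   1.81465327  0.32287247  0.99646843
  1.20295347]
[-0.00587851  0.06995294  0.07828835] [ 0.65096981 -0.53434085 -5.76359906]
True [-0.00606228  0.07000257  0.06583411] [-1.73827239 -0.16945848  6.26343724] 10.125
```

View pics/sc2.png

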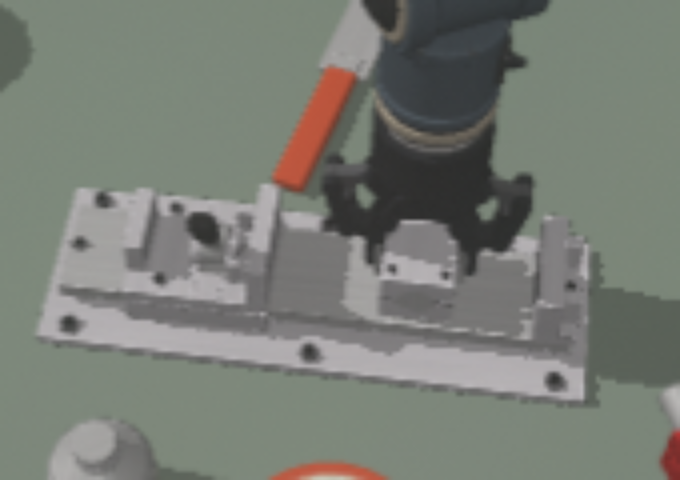

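The block stands on the rail between the stops at (420,265), square. Releasing, then pushing the stop from behind.

Run:
```python
from h import *
command_gripper(.072,60); 
move_l(J(-.006,.07,.20),feed=.15)
movep(J(-.0,-.04,.30),RX)
c=grab("wrist");save(c,"w2.png",(120,0,400,200),2.5)
P=pts(c)
for nm,lo,hi in(("tops",.07,.085),("lever",.1,.16)):
    s=(P[:,:,2]>lo)&(P[:,:,2]<hi)&(c["d"]>0);q=(P[s]-JO)@JR;q=q[(abs(q[:,0])<.06)&(abs(q[:,1])<.18)]
    print(nm,np.median(q,0));
    if nm=="tops":
        ys=np.arange(-.14,.18,.01)
        for y in ys:
            b=q[(q[:,1]>=y)&(q[:,1]<y+.01)]
            if len(b)>15: print(round(y,3),len(b),b[:,0].min().round(4),b[:,0].max().round(4),b[:,1].min().round(4),b[:,1].max().round(4))
print(sense()["time_s"])
```

```text
tops [-6.08683424e-05  5.83246842e-02  7.81715465e-02]
-0.14 17 -0.0239 0.0227 -0.1309 -0.13
-0.13 316 -0.0251 0.0239 -0.13 -0.1201
-0.12 167 -0.025 0.0238 -0.12 -0.1169
-0.08 42 0.0044 0.0099 -0.0789 -0.0701
-0.07 43 0.0044 0.0175 -0.07 -0.0658
-0.05 308 -0.0366 0.0361 -0.045 -0.04
-0.04 626 -0.0365 0.0359 -0.04 -0.0313
0.04 351 -0.0303 0.029 0.0449 0.0499
0.05 589 -0.0301 0.0288 0.0506 0.0594
0.06 653 -0.031 0.0285 0.06 0.0697
0.07 662 -0.0307 0.0289 0.0702 0.0797
0.08 674 -0.0306 0.0289 0.0802 0.09
0.09 296 -0.0302 0.0285 0.09 0.0941
lever [ 0.02526004 -0.06935179  0.12316489]
12.7333
```

View pics/w2.png

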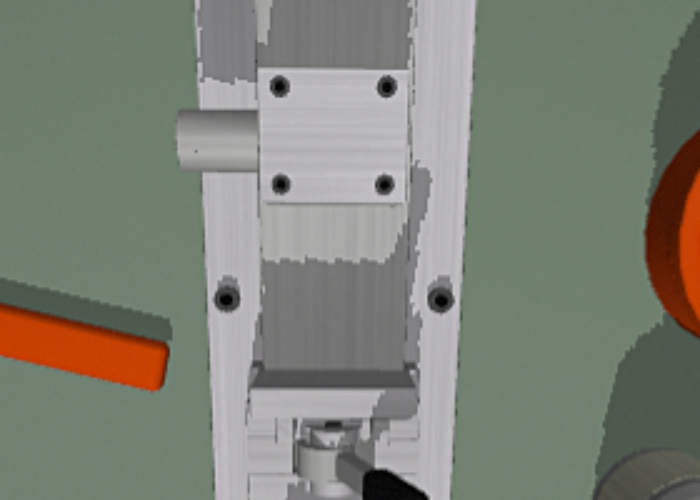

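The block is square and central (332,137), with its shaft to the left; the stop face is at (333,388). The tab's rear face is at jig y = -131 mm.

Run:
```python
from h import *
command_gripper(0,20)
movep(J(0,-.17,.20),RX); move_l(J(0,-.17,.083),feed=.12); sleep(.2)
print(inv(sense()["position"]),sense()["wrist_force"])
r=move_l(J(0,-.016,.083),feed=.05,until_force=16)
s=sense();print(r,inv(s["position"]),JR.T@s["wrist_force"],s["time_s"])
if not r:
    r=move_l(J(0,.006,.083),feed=.02,until_force=14)
    s=sense();print(r,inv(s["position"]),JR.T@s["wrist_force"],s["time_s"])
```

```text
[ 0.00038351 -0.17016905  0.08376337] [0.03357327 0.0017415  0.53211779]
False [ 0.00027273 -0.0174066   0.08304966] [ 1.83028634 -6.58758768 -1.94019682] 18.6667
True [-9.13092155e-05 -1.07312492e-02  8.27599328e-02] [-0.68590375  0.1257286   0.40630676] 19.375
```

Run:
```python
from h import *
r=move_l(J(0,.006,.083),feed=.015,until_force=18)
s=sense();print(r,inv(s["position"]),JR.T@s["wrist_force"],s["time_s"])
y=inv(s["position"])[1]
move_l(J(0,y-.03,.083),feed=.1); move_l(J(0,y-.03,.22),feed=.2)
movep(J(-.0,.03,.30),RX)
c=grab("wrist");save(c,"w3.png",(120,0,400,200),2.5)
P=pts(c)
for nm,lo,hi in(("tops",.07,.085),("lever",.1,.16)):
    s=(P[:,:,2]>lo)&(P[:,:,2]<hi)&(c["d"]>0);q=(P[s]-JO)@JR;q=q[(abs(q[:,0])<.06)&(abs(q[:,1])<.18)]
    print(nm,np.median(q,0))
    if nm=="tops": print(np.unique((q[:,1]*1000/3).round()*3,return_counts=True))
print(sense()["time_s"])
```

```text
True [-0.00056681 -0.01062344  0.08215665] [-0.19793103 -0.17167505 -0.31767896] 20.125
tops [0.00020904 0.12761099 0.07858723]
(array([  0.,   3.,   6.,   9.,  12.,  15.,  54.,  57.,  60.,  63.,  66.,
        87.,  90.,  93.,  96.,  99., 102., 105., 108., 111., 114., 117.,
       120., 123., 126., 129., 132., 135., 138., 141., 144., 147., 150.,
       153., 156., 159., 162., 165., 168., 171., 174., 177., 180.]), array([ 11, 117,  99, 123, 126,  63,  12,  17,  17,  17,  17, 139, 212,
       214, 216, 214, 171, 174, 200, 204, 178, 176, 175, 177, 175, 209,
       203, 177, 178, 209, 215, 183, 289, 228, 272, 251, 248, 280,  96,
        66,  79,  64,  19]))
lever [0.02540444 0.06025389 0.12501712]
21.9667
```

View pics/w3.png

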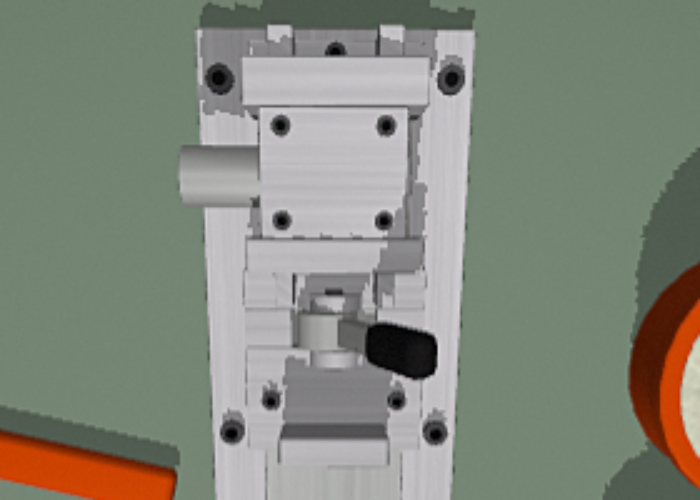

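No visible gap: the block is held between the stops (235–255 and 105 px rows), and the stop face is at about 100 mm. The lever stands at jig y ≈ 60 mm, still open. Flipping it over in an arc.

Run:
```python
from h import *
yl=.0595
def tcp(phi,r=.070,d=0):
    x=-r*np.sin(phi)+(.007-d)*np.cos(phi)+.011; z=.049+r*np.cos(phi)+(.007-d)*np.sin(phi)
    return J(x,yl,z+.025)
movep(J(.085,yl,.22),RY)
move_l(J(.085,yl,.138),feed=.15)
print(inv(sense()["position"]),sense()["joint_pos"][6])
for phi in np.r_[np.arange(-.3,.65,.19),np.arange(.7,1.44,.12),1.431]:
    r=move_l(tcp(phi),feed=.08,until_force=35)
    s=sense();print(round(phi,2),r,(inv(s["position"])*1e3).round(1),(JR.T@s["wrist_force"]).round(1))
    if r: break
print(sense()["time_s"])
a=grab("side");save(a,"s3.png",(190,140,300,260),5)
```

```text
[0.08562176 0.0597397  0.13890684] 1.2214009975851663
-0.3 False [ 38.2  59.3 138.9] [ 0.3  0.9 -0.4]
-0.11 False [ 25.   59.5 142.7] [ 0.7 -0.4 -0.4]
0.08 False [ 12.   59.5 144.4] [-0.8 -0.2  0.1]
0.27 False [ -1.3  59.5 143.3] [ 0.   0.  -0.9]
0.46 False [-14.3  59.5 139.7] [ 0.5 -0.3  0.7]
0.7 False [-29.2  59.4 131.8] [-0.  -0.2  0.2]
0.82 False [-35.8  59.4 126.6] [-0.1 -0.  -0.7]
0.94 False [-41.4  59.5 120.9] [ 0.3  0.7 -0.1]
1.06 False [-46.5  59.6 114.3] [1.8 0.1 0.5]
1.18 False [-51.1  59.5 107.1] [ 2.6 -0.2  0.5]
1.3 False [-55.2  59.4  99.2] [0.6 0.1 0.8]
1.42 False [-58.   59.4  91. ] [ 0.2 -0.7  1.1]
1.43 False [-57.6  59.5  90.6] [ 0.3  1.  -0.3]
28.0583
```

View pics/s3.png

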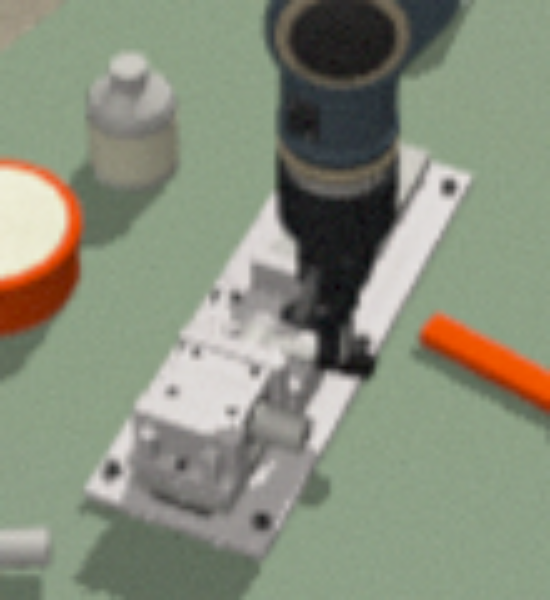

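The lever is down beneath the fingers at (355,360). Pressing it against its limit, then backing off to check.

Run:
```python
from h import *
p=inv(sense()["position"])
r=move_l(J(p[0],p[1],p[2]-.012),feed=.02,until_force=25)
s=sense();print(r,inv(s["position"]),JR.T@s["wrist_force"])
move_l(J(p[0],p[1],.2),feed=.2); movep(J(0,.03,.30),RX)
c=grab("wrist");save(c,"w4.png",(120,0,400,200),2.5)
P=pts(c);dark=(c["im"].max(2)<50)
q=(P-JO)@JR
s=dark&(abs(q[:,:,1]-.06)<.013)&(q[:,:,0]<-.04)&(q[:,:,0]>-.1)&(q[:,:,2]>.04)&(q[:,:,2]<.12)
g=q[s];print(len(g),np.median(g,0),np.polyfit(g[:,0],g[:,2],1),g[:,0].min())
t=(q[:,:,2]>.07)&(q[:,:,2]<.085)&(abs(q[:,:,0])<.03);print(np.unique((q[t][:,1]*1000/3).round()*3,return_counts=True)[0],sense()["time_s"])
```

```text
True [-0.05741305  0.05957773  0.08994218] [-2.58442769 -0.72820263 10.68571076]
544 [-0.06544148  0.05980729  0.06453916] [-0.1255678  0.0563176] -0.08564960788984863
[  0.   3.   6.   9.  12.  15.  78.  87.  90.  93.  96.  99. 102. 105.
 108. 111. 114. 117. 120. 123. 126. 129. 132. 135. 138. 141. 144. 147.
 150. 153. 156. 159. 162. 165. 168. 171. 174. 177. 180.] 30.4167
```

View pics/w4.png

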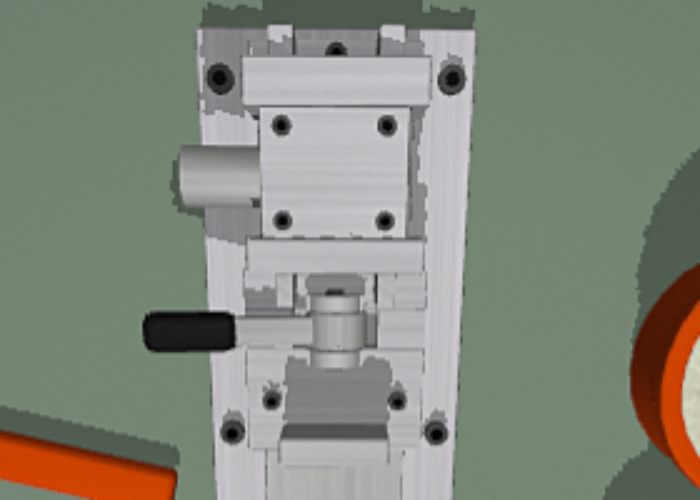

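The lever lies fully down to -x at (190,332). Its measured slope is 7.2° (8° expected at the limit), and the block is still tight between the stops. The robot is clear, so I am handing in.

```bash
python3 -c "
from rig import *
print(finish_job())"
```

```text
the job is handed in; nothing more can be done
None
```

I handed the job in at about 30 s of robot time: the aluminium block is snug between the two stops with its shaft across the rail, and the cam lever is fully over and down at its limit. The other things on the bench were left alone.

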